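# Clear the indexing table and hold its index plunger out

### The arm

A 6-joint arm with a two-finger parallel gripper is mounted at the origin on a cart in front of the work surface, level with it; the furniture and walls round the work are solid. World frame = base frame: x ahead of the robot, y to its left, z up, the work surface at z = 0. Lengths are in m, angles in rad, forces in N, time in s.
With the tool pointing down it reaches from about 0.375 to 0.975 m from the base axis. Payload 3.8 kg.
Tool frame: the origin (TCP) lies on the centre line of the jaws, within the pads' length; the fingertips stand 14 mm ahead of it and the grasp point (between the pads) lies 5 mm behind it; z points along the fingers, y is the line along which they close (so a half turn about z gives the same grasp; the last joint's range is limited). The gripper opens to 85 mm and grips with 20 to 120 N. Pads are 22 mm wide; open, the fingers measure 114 mm over their backs; the gripper's body (76 mm by 85 mm) begins 54 mm behind the grasp point. The pads swing forward as they close: fully open they stand 13 mm farther back than shut.
Start: joints at [-1.255, 0.264, 1.604, -0, 1.274, -0.037], TCP at [0.233, -0.633, 0.245] pointing down, gripper open.
Joint ranges: [-2.63, 2.63], [-0.94, 2.18], [0.31, 2.57], [-1.31, 4.45], [0, 2.66], [-2.55, 2.55]. Speed limits (rad/s): [2.57, 2.57, 3.14, 3.14, 3.14, 3.14].

### API

Orientations are given as a rotation vector (axis times angle).
In Python, from workcell import bot, eyes, spot_in gives the robot as it stands.
- The arm moves only by the tool carry_out, never from a script. Its argument "series" is text: rows parted by semicolons, each of 4 numbers parted by spaces: the shift along the world's x, y, z in m, then the turn about the world's z in degrees. In form: tx ty tz roll; .... A call has 1 to 20 rows; each row shifts and turns the commanded pose from where the row before left it; what a row does not reach is not made up. A row lasts 1/8 s, in which the tool goes at most 62.5 mm and 10.7 degrees, less where a joint would pass 70% of its speed; a pose out of reach is approached as far as the arm can. A call is refused whole if a number of a shift passes 0.0625 or a number of a turn 10.7, either way. A call with a gripper value outside its range is refused whole. "jaw" is the gripper command: -1 is shut, 1 is fully open, values between are in proportion, set as the call begins (left out, the last holds). The fingers move at their own pace and stop on an object; "grip_force" is the grip in N (left out, the last holds). Time passes only in rows, so rows that do not move let the fingers close. It gives the time, the measured TCP pose, the force, the opening and the grip force at its end, in the units of the state.
- bot.read_state(): the state, without advancing time (a new reading comes with each control period).
- eyes.read_camera(name): name is "scene" or "side" or "wrist"; returns (picture, depth): 400x640x3 uint8, blue, green, red; 400x640 float32, m along the optical axis (not along the pixel's ray), 0 where there is no reading.
- eyes.get_calibration(name): a dict with "K" (3x3 intrinsics, pixels), "distortion" ([k1, k2, p1, p2, k3] as OpenCV has them; the pictures are not rectified), "position" and "rotation" of the camera in the world; the wrist camera has in their place "T_tool_cam" (4x4, takes a point from camera to tool coordinates, whose origin is the TCP and whose axes are the flange's). Camera axes: x right, y down, z forward; pixel columns grow to the right and rows downward; lengths in m; the calibration is good to about 2 mm. A picture is of the moment at which its call begins: read the wrist's pose just before it. get_calibration takes no time and is no camera call.
- bot.finish_job(): hands the job in; it is judged then, once.
Trained networks look in the newest picture that a camera, given by its name, has taken for a name from the list of things; names that differ only in an ending like _2 or _b are one class to them, and where a whole thing is asked for, a point or a joint stands for the part that bears it (a point fixed in the world has none). Each returns a list of dicts, best first, with "score" (0 to 1); they miss things now and then, are a little off and sometimes report something else, mostly with a low value. They report only what shows in the picture. A call takes as long as a camera call.
- spot_in(camera, target): "rect" ([centre column, centre row, width, height] in pixels, round what is visible of it).
The state is a dict: "time": time; "q": joint angles; "joint_vel": joint speeds; "joint_torque": joint torques, N m; "tool_pos": TCP position; "tcp_rot": TCP orientation; "wrist_force": force on the tool from outside, world axes, zero at the start; "torque": the same for the moment, N m; "width": opening from 0.0 (shut) to 1.0 (fully open); "grip_force": force on a finger pad.
Only numpy, scipy, OpenCV 4.12 (cv2) and the standard library are available. Lean on these libraries where they do the work, as an engineer would, in place of code of your own. Each camera call takes 0.05 s, during which the arm holds its last target. There are 200 camera calls.

### The job

Clear the indexing table so that it can be turned: lift the small steel pail off it and set it down gently, upright, on the bare worktop close beside it. Then pull the red knob of the spring-loaded index plunger all the way up, so that its pin is clear of the hole, and finish while still holding it there; do not let go. Leave the other things on the worktop alone.

Things in the scene. Friction and masses are not known exactly. Their poses are not given: they have to be found in the camera images.
- table_top (a point): Centre of the indexing table's round steel work face (65 mm radius), on its upper surface, 62 mm above the worktop; z up, -x points from the centre towards the plunger. The face is locked and does not turn in this job. The worktop is bare from 0.33 m left to 0.33 m right of the robot's centre line and nearer than x = 0.72 m, but for this fixture.
- index_table: The whole fixture, fixed to the worktop; origin at its centre on the worktop, axes as table_top. Round blue base, 115 mm radius, 14 mm high; aluminium index plate, 100 mm radius, top at 40 mm, with a ring of 12 holes. At -x stands a blue bracket: its foot reaches 145 mm from the centre, 60 mm wide; its arm over the plate is 28 mm wide, top at 68 mm, and carries the plunger.
- knob (a point): Centre of the plunger's red knob: an upright cylinder 26 mm across and 22 mm high, 88 mm from the table's centre along the fixture's -x, its centre 98 mm above the worktop while the pin is seated. A steel collar 18 mm across (top 82 mm above the worktop) stands on the bracket arm below it. The knob moves straight up with the pin, and does not turn.
- plunger (a joint): How far the plunger is pulled up, in m: 0 = pin seated in its hole, 0.016 = fully back, against its stop. The pin clears the index plate at 0.010. A spring pulls it back: about 4.5 N at the seat, 9 N fully back; let go, it snaps shut.
- pail_handle (a point): Middle of the black grip on the pail's fixed arch handle: a level round bar 12 mm thick and 46 mm long along this point's y axis, 106 mm above the pail's underside and 42 mm above its rim. z is up when the pail stands.
- pail_center (a point): Centre of the small open steel pail, half-way up its wall, 32 mm above its underside. The pail is round, 60 mm across at the foot, 72 mm at the rim, 64 mm high without the handle, 112 mm with it, weighs about 0.16 kg, and stands loose and empty on the face of the indexing table at the start.
- red_tub_mid (a point): Bystander, to be left alone: white tub with a red screw lid, 66 mm across, 78 mm high, left of the indexing table; its centre, half-way up.
- tin_3_mid (a point): Bystander, to be left alone: round orange tin with a whitish lid, 51 mm across, 60 mm high, left of the indexing table; its centre, half-way up.
- tin_1_mid (a point): Bystander, to be left alone: round cream tin with a grey lid, 48 mm across, 50 mm high, right of the indexing table; its centre, half-way up.
- screwdriver_a_mid (a point): Bystander, to be left alone: screwdriver with a red handle, 200 mm long, 25 mm thick, lying flat, right of the indexing table; its centre, half-way up.
- torch_mid (a point): Bystander, to be left alone: pink and lilac torch standing on end, 38 mm across, 127 mm high, behind the indexing table or behind it to the right; its centre, half-way up.
- spray_can_mid (a point): Bystander, to be left alone: white and teal can with a blue cap, 51 mm across, 165 mm high, behind the indexing table or behind it to the right; its centre, half-way up.
- pail: The same pail; origin at the centre of its underside, z up.

How it is judged:
On the way, in this order (a step that is already met when the one before it is completed fails the run):
1. the pail stands upright and released on the worktop beside the indexing table (height (world z) of pail_center between 0.028 and 0.036 m and angle between pail_center's own z axis and vertical below 0.1 rad and horizontal distance between pail_center and table_top below 0.45 m and contact force between the fingers and pail below 0.1 N and linear speed of pail below 0.02 m/s), for 0.2 s.
2. the fingers hold the plunger pulled fully back (value of joint plunger above 0.013 m and contact force between the fingers and index_table above 1 N), for 0.3 s.
At the end, for the whole second after the job is handed in: The plunger is held at least 13 mm up (of 16) by the fingers, and the pail stands released, at rest and upright (within 0.1 rad) on the bare worktop, within 45 cm of the table's centre (all of step 1 and all of step 2); the arm keeps its last pose, push and grip.
It fails at once if a bystander is moved by more than 30 mm (distance of any of red_tub_mid, tin_3_mid, tin_1_mid, screwdriver_a_mid, torch_mid, spray_can_mid from where it was at the start of the episode above 0.03 m).
It fails at once if the pail is tipped by more than 0.6 rad (angle between pail_center's own z axis and vertical above 0.6 rad).
It fails at once if the pail is dropped or thrown (faster than 0.8 m/s out of the fingers) (linear speed of pail above 0.8 m/s and contact force between the fingers and pail below 0.1 N).
It also fails if it takes over 46 s, if anything falls off the work surface, if the arm or the gripper's body presses on something with over 40 N, if the wrist force passes 120 N, or if a joint passes its speed limit or range.

## Working session

There is one attempt and no reset: what is moved stays moved. The work goes in short steps, Python scripts to look and compute and a tool call to move; the robot and the scene stay as the last step left them, time stands still between calls to the robot, and variables do not carry over. Pictures are saved under pics/ and viewed, at most 10 in all, crops included, and the job is handed in when it is done.

Besides the shell and the picture viewer there is one more tool, called after "Emit:" as name(argument=value, ...) on one line, values as JSON. carry_out: Moves the arm, as the interface text tells. Its arguments: {"type":"object","properties":{"series":{"type":"string"},"jaw":{"type":"number"},"grip_force":{"type":"number"}},"required":["series"]}

```bash
mkdir -p pics
cat > h.py <<'E'
import numpy as np, cv2
from workcell import bot, eyes, spot_in
from scipy.spatial.transform import Rotation as R
def cam(n):
    s=bot.read_state(); im,d=eyes.read_camera(n); c=eyes.get_calibration(n)
    K=np.array(c["K"]);D=np.array(c["distortion"])
    if n=="wrist":
        T=np.eye(4);T[:3,:3]=R.from_rotvec(s["tcp_rot"]).as_matrix();T[:3,3]=s["tool_pos"]
        T=T@np.array(c["T_tool_cam"])
    else:
        T=np.eye(4);r=np.array(c["rotation"]);T[:3,:3]=r if r.shape==(3,3) else R.from_rotvec(r).as_matrix();T[:3,3]=c["position"]
    return im,d,K,D,T
def cloud(d,K,D,T):
    v,u=np.mgrid[:d.shape[0],:d.shape[1]]
    p=cv2.undistortPoints(np.stack([u,v],-1).reshape(-1,1,2).astype(float),K,D).reshape(*d.shape,2)
    P=np.concatenate([p,np.ones(d.shape+(1,))],-1)*d[...,None]
    W=P@T[:3,:3].T+T[:3,3]; W[d<=0]=np.nan
    return W
E
python3 - <<'E'
from h import *
print(bot.read_state())
ims=[]
for n in ["scene","side"]:
    im,d,K,D,T=cam(n); W=cloud(d,K,D,T); np.save(n,W); cv2.imwrite(n+".png",im); ims.append(im)
    print(n,T[:3,3].round(2))
    for t in ["knob","pail_handle","pail","index_table","red_tub_mid","tin_3_mid","tin_1_mid","screwdriver_a_mid","torch_mid","spray_can_mid"]:
        for r in spot_in(n,t)[:2]:
            c=r["rect"];u,v,w,h=[int(x) for x in c]
            q=W[max(0,v-h//4):v+h//4+1,max(0,u-w//4):u+w//4+1].reshape(-1,3)
            print(t,round(r["score"],2),np.round(c),np.nanmedian(q,0).round(3))
    cv2.imwrite(f"pics/{n}0.png",im)
E
```

```text
{'time': 0.0, 'q': array([-1.25489687e+00,  2.64726497e-01,  1.60538349e+00,  2.91309295e-05,
        1.27372152e+00, -3.69284490e-02]), 'joint_vel': array([-0.00030808, -0.00155957, -0.00070716,  0.00226963,  0.00254916,
        0.00127774]), 'joint_torque': array([-2.73075551e-03, -5.15118277e+01, -3.67310464e+01, -2.45432684e-04,
        1.28456918e-02,  2.17165656e-06]), 'tool_pos': array([ 0.23301613, -0.63274726,  0.24397485]), 'tcp_rot': array([-3.09064899e+00, -5.50947505e-01,  4.45320636e-04]), 'wrist_force': array([ 0.0498898 , -0.4063289 , -0.13560638]), 'torque': array([-0.01396631, -0.03388593,  0.0801258 ]), 'grip_force': 0.0, 'width': 1.0012900258455695}
scene [ 0.13 -1.    0.9 ]
pail_handle 0.7 [317. 191.  19.  34.] [0.614 0.019 0.111]
pail 0.88 [318. 190.  18.  24.] [0.618 0.021 0.115]
index_table 0.59 [323. 213.  36.  44.] [ 0.616 -0.014  0.043]
red_tub_mid 0.67 [266. 170.  16.  24.] [0.51  0.37  0.055]
tin_1_mid 0.74 [316. 193.  19.  24.] [0.6   0.02  0.106]
tin_1_mid 0.59 [343. 299.  16.  21.] [ 0.497 -0.406  0.048]
screwdriver_a_mid 0.86 [392. 322.  54.  30.] [ 0
[... 283 characters left out ...]
 0.58 [346. 221.   9.   6.] [0.515 0.067 0.109]
pail_handle 0.85 [312. 217.  26.  38.] [0.615 0.023 0.116]
pail 0.74 [316. 217.  22.  37.] [0.602 0.022 0.112]
index_table 0.95 [323. 245.  84.  52.] [0.587 0.108 0.048]
index_table 0.66 [385. 324.  23.  28.] [0.457 0.425 0.059]
red_tub_mid 0.97 [352. 323.  30.  39.] [0.54  0.424 0.078]
tin_3_mid 0.71 [384. 325.  22.  29.] [0.459 0.425 0.058]
tin_1_mid 0.5 [335. 171.  12.  15.] [ 0.51  -0.367  0.041]
screwdriver_a_mid 0.42 [321. 162.  19.   6.] [ 0.556 -0.492  0.019]
torch_mid 0.85 [268. 202.  10.  35.] [ 0.765 -0.094  0.088]
torch_mid 0.42 [313. 217.  21.  38.] [0.615 0.022 0.116]
spray_can_mid 0.55 [268. 187.  21.  42.] [ 0.765 -0.172  0.118]
```

Run:
```python
from h import *
a=cv2.imread("scene.png")[150:350,220:460];b=cv2.imread("side.png")[150:350,220:460]
cv2.imwrite("pics/both.png",cv2.resize(np.hstack([a,b]),(800,333),interpolation=cv2.INTER_CUBIC))
print(np.array(eyes.get_calibration("wrist")["T_tool_cam"]).round(3), np.array(eyes.get_calibration("wrist")["K"]).round(0))
print(R.from_rotvec(bot.read_state()["tcp_rot"]).as_matrix().round(2))
```

```text
[[-0.    -0.952 -0.306  0.078]
 [ 1.    -0.001  0.     0.   ]
 [-0.    -0.306  0.952 -0.129]
 [ 0.     0.     0.     1.   ]] [[348.   0. 314.]
 [  0. 348. 201.]
 [  0.   0.   1.]]
[[ 0.94  0.35 -0.  ]
 [ 0.35 -0.94  0.  ]
 [-0.   -0.   -1.  ]]
```

View pics/both.png

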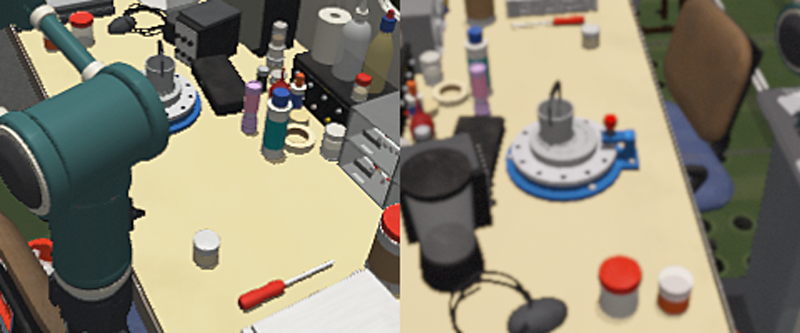

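Emit:
carry_out(series="0.02 0.04 0.01 -1.3;0.02 0.04 0.01 -1.3;0.02 0.04 0.01 -1.3;0.02 0.04 0.01 -1.3;0.02 0.04 0.01 -1.3;0.02 0.04 0.01 -1.3;0.02 0.04 0.01 -1.3;0.02 0.04 0.01 -1.3;0.02 0.04 0.01 -1.3;0.02 0.04 0.01 -1.3;0.02 0.04 0.01 -1.3;0.02 0.04 0.01 -1.3;0.02 0.04 0.01 -1.3;0.02 0.04 0.01 -1.3;0.02 0.04 0 -1.3;0.02 0.04 0 -1.3;0 0 0 0", jaw=0.3)

```text
time: 3.22
tool_pos: [0.5539, 0.0091, 0.385]
tcp_rot: [-3.141, 0.01, 0.0]
wrist_force: [-0.5, -0.6, 0.2]
width: 0.647
grip_force: 0.0
```

```bash
cat > look.py <<'E'
from h import *
import sys
im,d,K,D,T=cam("wrist"); W=cloud(d,K,D,T); np.save("w",W); cv2.imwrite("w.png",im); cv2.imwrite("pics/%s.png"%sys.argv[1],im)
for t in ["knob","pail_handle","pail","index_table"]:
    for r in spot_in("wrist",t)[:2]: print(t,round(r["score"],2),np.round(r["rect"]))
hsv=cv2.cvtColor(im,cv2.COLOR_BGR2HSV); z=W[...,2]
red=((hsv[...,0]<8)|(hsv[...,0]>172))&(hsv[...,1]>150)&(hsv[...,2]>60)&(z>.085)&(z<.135)
P=W[red]; print("red",len(P),P[:,2].max() if len(P) else 0)
if len(P):
    t=P[P[:,2]>np.percentile(P[:,2],90)-.006]; print("knob top",len(t),(t.min(0)+t.max(0))/2,np.median(t,0))
b=(z>.15)&(z<.20); P=W[b]; print("handle",len(P))
if len(P):
    P=P[np.linalg.norm(P[:,:2]-np.median(P[:,:2],0),axis=1)<.06]
    t=P[P[:,2]>.160]; c=t.mean(0); print("c",c,(t.min(0)+t.max(0))/2,t.min(0),t.max(0))
    e,v=np.linalg.eigh(np.cov(t[:,:2].T)); print("len",np.sqrt(e),"dir deg",np.degrees(np.arctan2(v[1,1],v[0,1])))
f=(z>.058)&(z<.066);P=W[f];c=(np.nanmin(P,0)+np.nanmax(P,0))/2;print("face",len(P),c,P.min(0),P.max(0))
E
python3 look.py w1; python3 -c "from h import *;print(bot.read_state())"
```

```text
knob 0.92 [275. 193.  23.  20.]
knob 0.29 [ 47. 169.  81.  52.]
pail_handle 0.76 [278. 111.  74.  68.]
pail_handle 0.31 [284. 123. 160. 190.]
pail 0.56 [276. 111.  74.  70.]
index_table 0.75 [283. 124. 162. 189.]
red 394 0.11203286230179027
knob top 341 [0.51232168 0.06012784 0.10822138] [0.51285702 0.06002701 0.109255  ]
handle 797
c [0.61247106 0.0465873  0.17192473] [0.61241971 0.04725655 0.16824043] [0.59988055 0.01234712 0.16002004] [0.62495887 0.08216599 0.17646082]
len [0.00309239 0.01810093] dir deg 72.45790310108393
face 6416 [ 0.44278312 -0.0385218   0.0619998 ] [ 0.13474022 -0.50526701  0.05800152] [0.75082602 0.42822341 0.06599808]
{'time': 3.475, 'q': array([-3.47108364e-02, -2.37243414e-02,  1.67079744e+00, -3.82223021e-04,
        1.49438909e+00,  1.54748648e+00]), 'joint_vel': array([-0.00681351, -0.00303856,  0.00192242,  0.0027995 ,  0.00018516,
        0.00096696]), 'joint_torque': array([ 3.74636706e-01, -3.68204677e+01, -3.83596909e+01,  2.19941820e-02,
       -5.91175412e-03, -4.42700519e-03]), 'tool_pos': array([0.55287181, 0.0055894 , 0.38541397]), 'tcp_rot': array([ 3.14115714e+00, -1.78605594e-02,  1.87451428e-04]), 'wrist_force': array([-0.22836789, -0.2168771 , -0.13789303]), 'torque': array([-0.01477375,  0.0147543 , -0.01420909]), 'grip_force': 0.0, 'width': 0.6483935557536683}
```

View pics/w1.png

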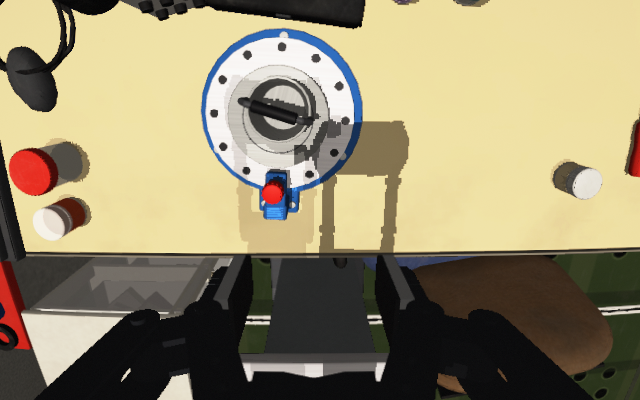

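Emit:
carry_out(series="0.008 0.006 -0.015 10.4;0.008 0.006 -0.02 10.4;0.009 0.006 -0.02 10.4;0.009 0.006 -0.02 10.4;0.009 0.006 -0.02 10.4;0.009 0.006 -0.02 10.4;0.008 0.005 -0.02 10.4;0 0 0 0;0 0 0 0")

```text
time: 4.6
tool_pos: [0.6133, 0.0467, 0.2512]
tcp_rot: [2.541, 1.846, 0.001]
wrist_force: [0.4, 0.0, -0.5]
width: 0.65
grip_force: 0.0
```

```bash
python3 look.py w2; python3 -c "
from h import *;s=bot.read_state();print(s['tool_pos'],s['tcp_rot'],R.from_rotvec(s['tcp_rot']).as_matrix().round(3))"
```

```text
knob 0.79 [198. 211.  41.  28.]
pail_handle 0.85 [314. 203.  90. 118.]
pail 0.74 [311. 202.  94. 119.]
index_table 0.97 [282. 152. 247. 208.]
red 1340 0.11160643805808129
knob top 736 [ 0.69457611 -0.00995143  0.10785181] [0.51338996 0.06130928 0.10931579]
handle 1667
c [0.6136127  0.05190004 0.17215186] [0.61296305 0.04847274 0.16790357] [0.60010345 0.01393079 0.16007014] [0.62582265 0.08301468 0.17573701]
len [0.00307728 0.01775452] dir deg 72.39794630079692
face 11667 [ 0.70333987 -0.09655679  0.06200018] [ 0.46629133 -0.35852198  0.05800169] [0.9403884  0.1654084  0.06599867]
[0.61355703 0.04735397 0.25149568] [2.53838243e+00 1.84922330e+00 2.36081108e-03] [[ 0.307  0.952  0.002]
 [ 0.952 -0.307  0.   ]
 [ 0.001  0.002 -1.   ]]
```

View pics/w2.png

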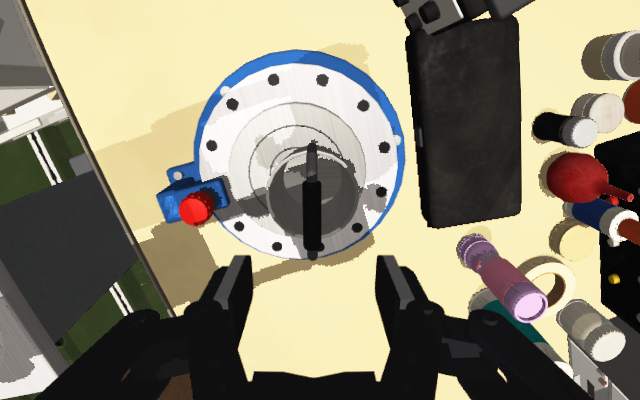

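The handle bar (312,215) runs upright in the image, midway between the open pads (about column 314). The knob is at (196,208). Descending and gripping.

Emit:
carry_out(series="0 0.001 -0.022 0;0 0 -0.022 0;0 0 -0.022 0;0 0 -0.022 0;0 0 0 0;0 0 0 0")

```text
time: 5.6
tool_pos: [0.6139, 0.0486, 0.1634]
tcp_rot: [2.538, 1.851, 0.002]
wrist_force: [-0.3, -0.1, -0.3]
width: 0.651
grip_force: 0.0
```

Emit:
carry_out(series="0 0 0 0;0 0 0 0;0 0 0 0;0 0 0 0;0 0 0 0;0 0 0 0;0 0 0.005 0;0 0 0.005 0;0 0 0.01 0;0 0 0 0", jaw=-1, grip_force=40)

```text
time: 6.85
tool_pos: [0.6141, 0.0486, 0.1836]
tcp_rot: [2.537, 1.851, 0.003]
wrist_force: [0.4, -0.6, -1.9]
width: 0.121
grip_force: 39.0
```

Emit:
carry_out(series="0 0 0.01 0;0 -0.005 0.01 0;-0.002 -0.01 0 0;-0.004 -0.02 0 0;-0.005 -0.025 0 0;-0.005 -0.025 0 0;-0.005 -0.025 0 0;-0.005 -0.025 0 0;-0.005 -0.025 0 0;-0.004 -0.02 0 0;-0.003 -0.015 0 0;-0.002 -0.01 0 0;0 -0.005 -0.01 0;0 0 -0.02 0;0 0 -0.02 0;0 0 -0.02 0;0 0 -0.015 0;0 0 -0.008 0;0 0 0 0;0 0 0 0")

```text
time: 9.35
tool_pos: [0.5739, -0.1617, 0.1101]
tcp_rot: [2.537, 1.851, 0.001]
wrist_force: [-0.5, 0.3, -2.3]
width: 0.123
grip_force: 39.0
```

```bash
python3 look.py w3
python3 - <<'E'
from h import *
s=bot.read_state();print(s['tool_pos'],s['wrist_force'])
im,d,K,D,T=cam("side");cv2.imwrite("pics/s3.png",cv2.resize(im[130:280,220:420],(800,600),interpolation=cv2.INTER_CUBIC))
E
```

```text
pail_handle 0.94 [315. 262. 140. 190.]
pail 0.72 [312. 261. 136. 188.]
index_table 0.6 [596. 184.  89.  96.]
red 0 0
handle 28511
c [ 0.57775414 -0.14988461  0.17253495] [ 0.57723078 -0.15627378  0.17276621] [ 0.51999783 -0.18166693  0.1600028 ] [ 0.63446373 -0.13088063  0.18552961]
len [0.00481837 0.03417098] dir deg 162.15917733994476
face 1869 [ 0.65277392 -0.15507124  0.06199973] [ 0.54050938 -0.21685374  0.05800245] [ 0.76503846 -0.09328875  0.06599701]
[ 0.57363832 -0.1615661   0.10998961] [-0.05747757  0.09788044 -1.78233275]
```

View pics/w3.png

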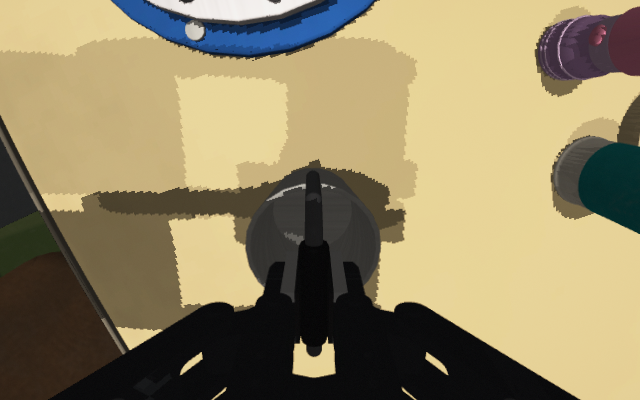

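The pail (313,250) hangs upright over bare worktop, clear of the blue base (top of the image). Now I'll lower it slowly.

Emit:
carry_out(series="0 0 -0.002 0;0 0 -0.002 0;0 0 -0.002 0;0 0 -0.001 0;0 0 0 0;0 0 0 0")

```text
time: 10.4
tool_pos: [0.5733, -0.1614, 0.1023]
tcp_rot: [2.538, 1.851, -0.0]
wrist_force: [-0.3, -0.2, -2.4]
width: 0.121
grip_force: 39.0
```

Emit:
carry_out(series="0 0 -0.001 0;0 0 -0.001 0;0 0 0 0;0 0 0 0")

```text
time: 10.9
tool_pos: [0.5737, -0.1616, 0.1013]
tcp_rot: [2.537, 1.851, 0.001]
wrist_force: [-2.4, 0.0, 5.8]
width: 0.122
grip_force: 39.7
```

Emit:
carry_out(series="0 0 0.0005 0;0 0 0 0")

```text
time: 11.15
tool_pos: [0.5736, -0.1615, 0.1013]
tcp_rot: [2.538, 1.851, 0.001]
wrist_force: [-2.4, 0.6, 5.3]
width: 0.125
grip_force: 39.7
```

Emit:
carry_out(series="0 0 0 0;0 0 0 0;0 0 0 0;0 0 0 0;0 0 0 0;0 0 0 0", jaw=0.3)

```text
time: 11.9
tool_pos: [0.5732, -0.1614, 0.1008]
tcp_rot: [2.538, 1.851, 0.0]
wrist_force: [-0.5, -0.3, -0.6]
width: 0.646
grip_force: 0.0
```

Emit:
carry_out(series="0 0 0.01 0;0 0 0.02 0;0 0 0.03 0;0 0 0.03 0;0 0 0.03 0;0 0 0.02 0;0 0 0 0")

```text
time: 12.78
tool_pos: [0.5746, -0.1619, 0.2439]
tcp_rot: [2.535, 1.849, 0.005]
wrist_force: [-0.1, 0.2, -0.3]
width: 0.651
grip_force: 0.0
```

```bash
python3 look.py w4
python3 - <<'E'
from h import *
s=bot.read_state();print(s['tool_pos'],s['wrist_force'],s['width'])
W=np.load("w.npy");z=W[...,2]
P=W[(z>.08)&(z<.125)&(abs(W[...,1]+.16)<.07)&(abs(W[...,0]-.575)<.07)];print(len(P),P[P[:,2]>.098].mean(0) if len(P) else 0,P[:,2].max())
P=W[(z>.058)&(z<.07)&(abs(W[...,1]+.16)<.05)&(abs(W[...,0]-.575)<.05)];print("rim",len(P),P.min(0),P.max(0))
E
```

```text
pail_handle 0.69 [310. 185.  78. 102.]
pail 0.7 [309. 185.  75. 100.]
index_table 0.87 [253.  36. 248.  69.]
red 0 0
handle 2505
c [ 0.76920178 -0.19632034  0.16487459] [ 0.77068138 -0.19806115  0.16398227] [ 0.75343449 -0.21628635  0.16001942] [ 0.78792826 -0.17983596  0.16794512]
len [0.0086229  0.00886535] dir deg 70.59202757727743
face 3348 [ 0.54530799 -0.2944822   0.06199943] [ 0.18933864 -0.58800501  0.0580002 ] [ 0.90127733 -0.00095938  0.06599866]
[ 0.57223343 -0.16114134  0.23894192] [ 0.10478171 -0.34178081  0.17122225] 0.6543088529468696
1150 [ 0.57310766 -0.15917329  0.11007036] 0.11416115155595713
rim 900 [ 0.53610204 -0.19801461  0.05800403] [ 0.60750361 -0.12460486  0.06886179]
```

View pics/w4.png

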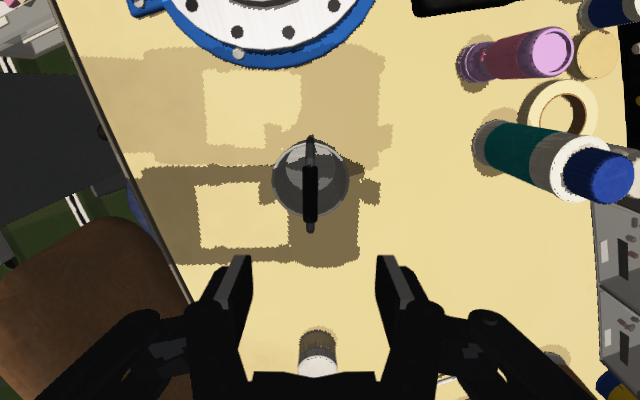

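The pail stands upright and released at about (310,180) in the image. Going above the knob.

Emit:
carry_out(series="-0.003 0.01 0 0;-0.006 0.022 0 0;-0.008 0.03 0 0;-0.009 0.033 0 0;-0.009 0.033 0 0;-0.009 0.033 0 0;-0.008 0.03 -0.01 0;-0.005 0.021 -0.015 0;-0.002 0.01 -0.015 0;0 0 0 0;0 0 0 0")

```text
time: 14.4
tool_pos: [0.5145, 0.0603, 0.201]
tcp_rot: [2.538, 1.851, 0.0]
wrist_force: [0.1, -0.9, 0.7]
width: 0.649
grip_force: 0.0
```

```bash
python3 look.py w5
python3 - <<'E'
from h import *
s=bot.read_state();print(s['tool_pos'])
W=np.load("w.npy");z=W[...,2];im=cv2.imread("w.png").astype(int)
m=(im[...,2]>120)&(im[...,1]<80)&(im[...,0]<80)&(z>.1)&(abs(W[...,0]-.513)<.04)&(abs(W[...,1]-.06)<.04)
P=W[m];t=P[P[:,2]>.104];print(len(t),t.min(0),t.max(0),(t.min(0)+t.max(0))/2)
E
```

```text
knob 0.85 [310. 210.  42.  42.]
pail_handle 0.66 [449. 384.  33.  32.]
pail 0.65 [450. 387.  29.  25.]
index_table 0.68 [387. 144. 282. 245.]
red 1266 0.11159764504401354
knob top 1086 [0.5114267  0.06127677 0.10793304] [0.51195075 0.06208074 0.10931009]
handle 509
c [0.51751465 0.06333341 0.19664076] [0.51815559 0.06100286 0.19518675] [0.48091184 0.04075111 0.19037452] [0.55539934 0.08125461 0.19999898]
len [0.00698495 0.02953523] dir deg 162.71001988654874
face 21028 [ 0.62488078 -0.03452629  0.06200314] [ 0.46201829 -0.21001935  0.05800701] [0.78774327 0.14096677 0.06599927]
[0.51475814 0.06003398 0.20134354]
2 [0.49883872 0.05516809 0.10526214] [0.49944477 0.05570684 0.10632141] [0.49914174 0.05543747 0.10579178]
```

View pics/w5.png

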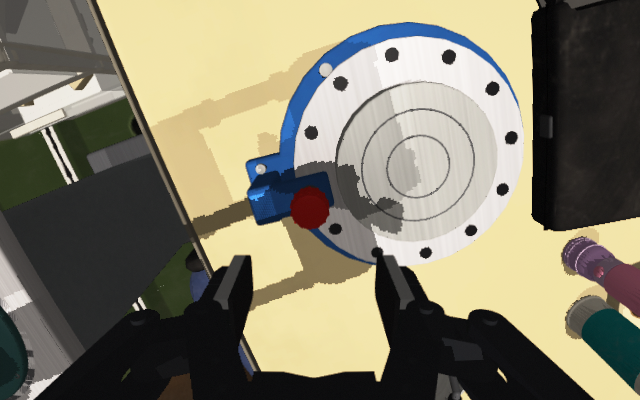

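Knob at (310,209), centred between the pads. Descending with the grasp point at z ≈ 0.100, then gripping firmly.

Emit:
carry_out(series="-0.003 0.001 -0.02 0;0 0 -0.025 0;0 0 -0.025 0;0 0 -0.02 0;0 0 -0.01 0;0 0 -0.006 0;0 0 0 0;0 0 0 0")

```text
time: 15.65
tool_pos: [0.5119, 0.0616, 0.0956]
tcp_rot: [2.538, 1.851, 0.002]
wrist_force: [0.1, 0.5, -1.0]
width: 0.649
grip_force: 0.0
```

Emit:
carry_out(series="0 0 0 0;0 0 0 0;0 0 0 0;0 0 0 0;0 0 0 0;0 0 0 0", jaw=-1, grip_force=70)

```text
time: 16.4
tool_pos: [0.5119, 0.0616, 0.0956]
tcp_rot: [2.537, 1.851, 0.002]
wrist_force: [-0.5, -0.9, 6.2]
width: 0.28
grip_force: 68.6
```

Emit:
carry_out(series="0 0 0.003 0;0 0 0.003 0;0 0 0.003 0;0 0 0.003 0;0 0 0.002 0;0 0 0 0;0 0 0 0")

```text
time: 17.27
tool_pos: [0.5118, 0.0616, 0.108]
tcp_rot: [2.538, 1.851, 0.002]
wrist_force: [6.1, -0.1, -6.9]
width: 0.28
grip_force: 69.0
```

Emit:
carry_out(series="0 0 0.001 0;0 0 0.001 0;0 0 0.001 0;0 0 0 0;0 0 0 0")

```text
time: 17.9
tool_pos: [0.5118, 0.0616, 0.1108]
tcp_rot: [2.538, 1.851, 0.002]
wrist_force: [6.3, -0.3, -8.0]
width: 0.278
grip_force: 69.0
```

Emit:
carry_out(series="0 0 0.001 0;0 0 0.001 0;0 0 0 0;0 0 0 0;0 0 0 0")

```text
time: 18.52
tool_pos: [0.5118, 0.0616, 0.1118]
tcp_rot: [2.538, 1.851, 0.002]
wrist_force: [9.1, 0.5, -15.1]
width: 0.281
grip_force: 69.7
```

The force rose from 8 N to 15 N after 16 mm of travel, so the plunger is against its stop and held.

Run:
```python
from h import *
s=bot.read_state();print(s['tool_pos'],s['wrist_force'],s['grip_force'],s['time'])
im,d,K,D,T=cam("side");W=cloud(d,K,D,T);z=W[...,2]
P=W[(z>.09)&(z<.14)&(abs(W[...,1]+.16)<.06)&(abs(W[...,0]-.573)<.06)];print(len(P),P.mean(0),P[:,2].max())
print(bot.finish_job())
```

```text
[0.51176391 0.06156749 0.1117922 ] [  9.12777538   0.52448087 -15.09872466] 69.72578287124634 18.525
45 [ 0.57598824 -0.14992114  0.10789803] 0.11474718572262621
the job is handed in; nothing more can be done
None
```

I handed in the job with the pail standing upright and released on the worktop about 0.2 m from the table's centre, and the gripper still holding the plunger knob up about 16 mm, against its stop; the hand-in returned no verdict.

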